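# Eject a forming die and trap it on the slide plate

### The arm

A 7-joint arm with a two-finger parallel gripper is mounted at the origin on the work surface. World frame = base frame: x ahead of the robot, y to its left, z up, the work surface at z = 0. Lengths are in m, angles in rad, forces in N, time in s.
With the tool pointing down it reaches from about 0.425 to 0.875 m from the base axis. Payload 4.7 kg.
Tool frame: the origin (TCP) lies at the very end of the fingers, on their centre line; the grasp point (between the pads) lies 19 mm behind it; z points along the fingers, x is the direction in which the jaws open and shut, and the axes are right-handed (so a half turn about z gives the same grasp; the last joint's range is limited). The gripper opens to 85 mm and grips with 20 to 120 N. Pads are 22 mm wide; open, the fingers measure 114 mm over their backs; the gripper's body (76 mm by 85 mm) begins 54 mm behind the grasp point. The pads swing forward as they close: fully open they stand 13 mm farther back than shut.
Start: joints at [1.125, 0.321, -0.07, 1.45, 0.023, 1.371, -0.057], TCP at [0.288, -0.583, 0.231] pointing down, gripper open.
Joint ranges: [-2.86, 2.86], [-0.3, 2.09], [-1.38, 1.24], [0.06, 2.45], [-1.56, 4.7], [0.09, 2.05], [-2.69, 2.69]. Speed limits (rad/s): [2.57, 2.57, 3.14, 3.14, 3.14, 3.14, 3.14].

### API

Orientations are given as a unit quaternion [w, x, y, z].
In Python, from bench import readout, imaging, job, finder gives the robot as it stands. The module is installed in compiled form; this text tells all that it offers.
- The arm moves only by the tool jog_arm, never from a script. Its argument "plan" is one flat list of numbers, 5 for each row, row after row: the opening, from -1 (shut) to 1 (fully open), so that 0 is half open, then the shift along the tool's x, y, z in mm, then the turn about the tool's z in degrees. A call has 1 to 5 rows; each row is the pose to reach, as a shift and turn from the pose commanded when the call began, along the tool's axes at that moment; what a row does not reach only later rows make up. A row lasts 1/8 s, in which the tool goes at most 62.5 mm and 10.7 degrees, less where a joint would pass 70% of its speed; a pose out of reach is approached as far as the arm can. A call with a gripper value outside its range is refused whole. The fingers move at their own pace and stop on an object; "force" is the grip in N (left out, the last holds). Time passes only in rows, so rows that repeat a pose let the fingers close. It gives the time, the measured TCP pose, the force and the opening at its end, in the units of the state.
- readout.get_state(): the state, without advancing time (a new reading comes with each control period).
- imaging.snapshot(name): name is "scene" or "top" or "wrist"; returns a dict with "frame" (420x560x3 uint8, blue, green, red), "camera_matrix" (3x3 intrinsics, pixels), "camera_from_world" (4x4, takes a point from world to camera coordinates); the wrist camera has in their place "T_tool_cam" (4x4, takes a point from camera to tool coordinates, whose origin is the TCP and whose axes are the tool frame's). Camera axes: x right, y down, z forward; pixel columns grow to the right and rows downward; lengths in m; the calibration is good to about 2 mm. A picture is of the moment at which its call begins: read the wrist's pose just before it. There is no depth.
- job.close_job(): hands the job in, once; it reports no verdict.
Trained networks look in a picture, given as the dict that the camera call returned (one of the last four; its "shot" number tells which), for a name from the list of things; names that differ only in an ending like _2 or _b are one class to them, and where a whole thing is asked for, a point or a joint stands for the part that bears it (a point fixed in the world has none). Each returns a list of dicts, best first, with "confidence" (0 to 1); they miss things now and then, are a little off and sometimes report something else, mostly with a low value. They report only what shows in the picture. A call takes as long as a camera call. They do not tell look-alikes from the thing itself.
- finder.boxes_of(picture, query): "rect" ([left, top, right, bottom] in pixels, round what is visible of it).
- finder.cut_out(picture, query): "mask" (420x560 bool, what is visible of it) and "rect" ([left, top, right, bottom] in pixels, round what is visible of it).
- finder.mark_of(picture, query): "uv" ([column, row] in pixels: a listed point, or the origin of a listed thing).
The state is a dict: "time": time; "q": joint angles; "joint_velocities": joint speeds; "tau": joint torques, N m; "ee_pos": TCP position; "tcp_rot": TCP orientation; "wrist_force": force on the tool from outside, world axes, zero at the start; "wrist_torque": the same for the moment, N m; "opening": finger opening in m.
Only numpy, scipy, OpenCV 4.12 (cv2) and the standard library are available. Lean on these libraries where they do the work, as an engineer would, in place of code of your own. Each camera call takes 0.05 s, during which the arm holds its last target. There are 200 camera calls.

### The job

Press the red key of the ejector dock down with one fingertip, so that the spring pushes the white forming die out along the slide plate, and stop the die with the other finger before it slides off the plate's open end. Do not grip or lift the die and leave the other things alone. Finish while holding: the program ends with the one finger still keeping the key down and the die out of its seat, at rest flat on the plate, against the other finger.

Things in the scene. Friction and masses are not known exactly. Their poses are not given: they have to be found in the camera images.
- lane (a point): Where a finger standing in the lane stops the die: point on the fixed dock, on top of its aluminium slide plate (40 mm above the table), on the lane's centre line, level with the middle of the red key. Dock axes: x the way the die is pushed out, y across to the red key, z up. Guide rails 5 mm high, 4.5 mm thick, inner faces at y = +-21.5 mm, line the lane.
- plate_end (a point): Middle of the slide plate's open end, on its top, 34 mm ahead (+x) of lane; beyond it the die drops to the table. Axes as lane. Behind the die the white spring housing stands on the plate, 86 to 150 mm behind lane, 34 mm above the plate, 62 mm wide, with a spring tube 46 mm long behind it.
- ejector_top (a point): Centre of the top of the red key, a block 40 mm (dock x) by 32 mm (dock y), 56 mm to the +y side of the lane's centre line; at rest its top is 20 mm above the slide plate, fully down 9 mm above it. The point moves with the key.
- ejector (a joint): Travel of the red key straight down: 0 at rest, 0.011 m at its stop. Return spring 2 N rising to 6.5 N, plus up to 4 N of rubbing. A brass tooth on it, 6 mm above the plate, holds the die back; from 5 to 6 mm of travel the die is free and a damped spring pusher (about 3 N) drives it out at about 0.1 m/s, up to 110 mm, off the end. Let go, the key rises again.
- die: White plastic forming die with brass rings on top, a block 40 x 40 x 30 mm high, about 0.06 kg, loose. Origin at the centre of its underside, z up, x along the dock's x. It starts in its seat in the lane with its centre 56 mm behind (-x of) lane, its front face 36 mm behind it.
- spare_die: Bystander: blue spare die, 40 x 40 x 30 mm high, on the table; origin at the centre of its underside.
- scoop_cup: Bystander: red plastic cup with a handle, 72 mm across, 55 mm high; origin at the centre of its underside.
- bowl: Bystander: small steel bowl, 100 mm across, 45 mm high; origin at the centre of its underside.
- scraper: Bystander: white bench scraper with a dark round handle lying flat, about 90 x 100 mm, 22 mm high; origin under its middle.
Things that resemble listed ones, but are neither listed nor needed, are in the scene too. What is shaped like the die but brown is not meant.

How it is judged:
By the outcome, as a careful person would: the job done as asked, in the order asked, and still so for the second after the job is handed in, while the arm keeps its last pose, push and grip.
It also fails if it takes over 30 s, if anything falls off the work surface, if the arm or the gripper's body presses on something with over 40 N, if the wrist force passes 120 N, or if a joint passes its speed limit or range.

## Working session

There is one attempt and no reset: what is moved stays moved. The work goes in short steps, Python scripts to look and compute and a tool call to move; the robot and the scene stay as the last step left them, time stands still between calls to the robot, and variables do not carry over. Pictures are saved under pics/ and viewed, about 8 in all and at most 12, crops included, and the job is handed in when it is done.

Besides the shell and the picture viewer there is one more tool, called after "Emit:" as name(argument=value, ...), one argument or row to a line, values as JSON. jog_arm: Moves the arm, as the interface text tells. Its arguments: {"type":"object","properties":{"plan":{"type":"array","items":{"type":"number"}},"force":{"type":"number"}},"required":["plan"]}

```bash
mkdir -p pics; python3 - <<'E'
from bench import readout, imaging, finder
import cv2, numpy as np
s=readout.get_state(); print(s['time'],s['ee_pos'],s['tcp_rot'],s['opening'])
for n in ['scene','top']:
    p=imaging.snapshot(n); cv2.imwrite(f'pics/{n}0.png',p['frame'])
    K=np.array(p['camera_matrix']);T=np.array(p['camera_from_world']);print(n,K.tolist(),T.round(4).tolist())
    for q in ['lane','plate_end','ejector_top','die']:
        print(q,[(np.round(d['uv']).tolist(),round(d['confidence'],2)) for d in finder.mark_of(p,q)[:3]])
E
```

```text
0.0 [ 0.28816544 -0.58200716  0.23021139] [-4.61659346e-04  8.49666393e-01 -5.27319704e-01 -8.58105832e-04] 0.08551142170390541
scene [[488.9848885563884, 0.0, 278.5879933474442], [0.0, 488.9848885563884, 214.83544329059436], [0.0, 0.0, 1.0]] [[-0.2188, 0.9758, -0.0048, 0.1126], [0.7224, 0.1587, -0.673, -0.315], [-0.656, -0.1507, -0.7396, 1.4597], [0.0, 0.0, 0.0, 1.0]]
lane [([279.0, 260.0], 0.75)]
plate_end [([269.0, 266.0], 0.83), ([299.0, 268.0], 0.63)]
ejector_top [([299.0, 270.0], 0.59)]
die [([298.0, 192.0], 0.81), ([298.0, 242.0], 0.69)]
top [[444.6540842813176, 0.0, 280.2038513702061], [0.0, 444.6540842813176, 204.39092984235748], [0.0, 0.0, 1.0]] [[-0.0101, -0.9999, 0.0031, -0.0113], [-0.9745, 0.0092, -0.224, 0.5092], [0.224, -0.0053, -0.9746, 0.9055], [0.0, 0.0, 0.0, 1.0]]
lane [([266.0, 168.0], 0.57)]
plate_end [([273.0, 156.0], 0.77)]
ejector_top [([246.0, 153.0], 0.59)]
die [([254.0, 187.0], 0.84), ([271.0, 273.0], 0.82)]
```

View pics/scene0.png

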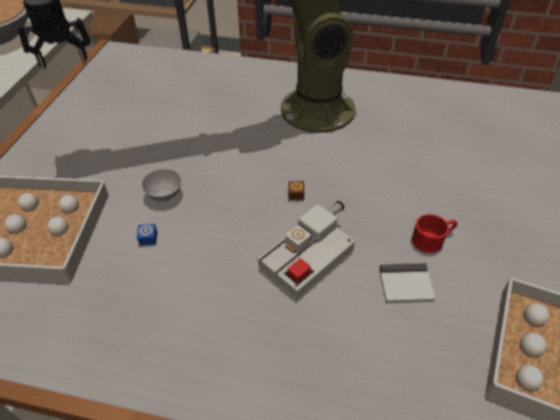

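View pics/top0.png

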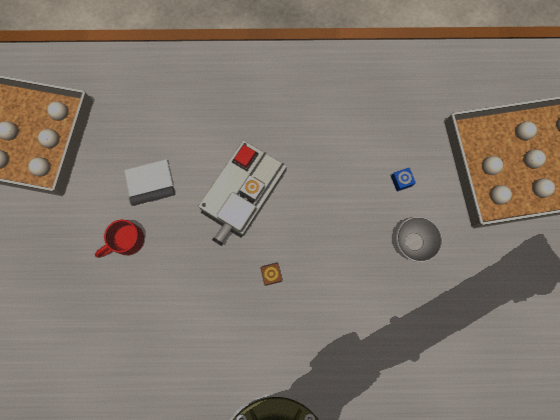

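The top view shows the white die at (252,187) in the dock lane, housing at (237,212), red key at (245,156) and the open end near (275,160). Things that could be mistaken for the die are the brown block at top (271,273) / scene (297,190), the blue spare at (403,179), and the white housing. I choose the white one in the dock, at scene (298,240).

```bash
cat > h.py <<'E'
import numpy as np
from scipy.optimize import least_squares
from scipy.spatial.transform import Rotation as R
PTS={'lane':(0,0,.04),'plate_end':(.034,0,.04),'ejector_top':(0,.056,.06),'die':(-.056,0,.04)}
def dock(p,v):
    c,s=np.cos(p[2]),np.sin(p[2]); return np.array([p[0]+c*v[0]-s*v[1],p[1]+s*v[0]+c*v[1],v[2]])
def proj(K,T,X):
    c=T[:3,:3]@X+T[:3,3]; u=K@c; return u[:2]/u[2]
def fit(obs,x0):  # obs: (K,T,v_dock,uv)
    f=lambda p:np.concatenate([proj(K,T,dock(p,v))-uv for K,T,v,uv in obs])
    r=least_squares(f,x0,loss='soft_l1',f_scale=2); return r.x,r.fun.reshape(-1,2)
def rot(q): return R.from_quat(np.r_[q[1:],q[0]]).as_matrix()
E
python3 - <<'E'
from bench import imaging, finder
from h import *
import cv2
obs=[];names=[];P={}
for n in ['scene','top']:
    p=imaging.snapshot(n);P[n]=p
    K=np.array(p['camera_matrix']);T=np.array(p['camera_from_world'])
    for q in PTS:
        for d in finder.mark_of(p,q)[:3]:
            u=np.array(d['uv'])
            if q=='die' and np.linalg.norm(u-([298,242] if n=='scene' else [254,187]))>15: continue
            if q=='plate_end' and u[0]>290: continue
            obs.append((K,T,PTS[q],u));names.append((n,q))
    red=cv2.inRange(p['frame'],(0,0,130),(60,60,255)); 
    k,l,st,c=cv2.connectedComponentsWithStats(red)
    print(n,[(st[i].tolist(),c[i].round(1).tolist()) for i in range(1,k) if st[i][4]>60])
x,res=fit(obs,[.7,.03,-.6]); print(x,np.degrees(x[2]))
for a,b in zip(names,res): print(a,b.round(1))
a=cv2.resize(P['scene']['frame'][190:310,240:380],None,fx=4,fy=4,interpolation=cv2.INTER_CUBIC)
for v in [*PTS.values(),(-.118,0,.074),(-.036,.02,.07)]:
    u=(proj(np.array(P['scene']['camera_matrix']),np.array(P['scene']['camera_from_world']),dock(x,v))-[240,190])*4
    cv2.circle(a,tuple(int(i) for i in u),3,(0,255,0),-1)
cv2.imwrite('pics/c1.png',a)
E
```

```text
scene [([416, 220, 39, 18, 139], [434.0, 230.8]), ([289, 260, 21, 17, 195], [298.8, 268.2])]
top [([235, 145, 20, 20, 225], [244.4, 154.8]), ([95, 220, 42, 36, 562], [121.7, 237.8])]
[ 0.59294287  0.01955337 -0.55543742] -31.824219685735745
('scene', 'lane') [-0.5  1.7]
('scene', 'plate_end') [-1.4  1. ]
('scene', 'die') [-0.3 -1.5]
('top', 'lane') [-0.5  1.3]
('top', 'lane') [16.3 14.1]
('top', 'plate_end') [-0.1 -1.1]
('top', 'ejector_top') [-2.9 -1.2]
('top', 'die') [-2.   0.2]
```

View pics/c1.png

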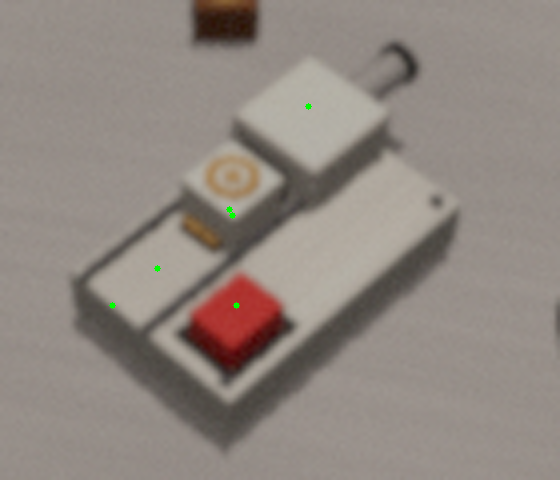

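The crop confirms the white die behind the brass tooth, and the fitted points sit on the right features. My plan is to point the tool down with its jaws along dock y, half open. One finger goes on the key and the other stands in the lane at x = 0.

Emit:
jog_arm(
  plan=[0, -35, -47, 0, 10, 0, -70, -94, 0, 20, 0, -105, -141, 0, 30, 0, -140, -188, 0, 40, 0, -175, -235, 0, 50],
)

```text
time: 1.62
ee_pos: [0.4216, -0.3209, 0.2317]
tcp_rot: [0.0, -0.547, 0.837, -0.0]
wrist_force: [0.1, -0.5, -0.5]
opening: 0.0426
```

Emit:
jog_arm(
  plan=[0, -60, -3, 0, 2, 0, -120, -7, 0, 4, 0, -180, -10, 0, 8, 0, -240, -14, 0, 8, 0, -300, -18, 10, 8],
)

```text
time: 2.25
ee_pos: [0.5578, -0.053, 0.2224]
tcp_rot: [0.001, -0.489, 0.872, -0.001]
wrist_force: [1.3, -1.2, -0.3]
opening: 0.0427
```

```bash
cat > go.py <<'E'
# delta in tool axes from the state to a dock pose (tool x along dock -y)
from bench import readout
from h import *
def delta(dock_p,xy,z=None,yaw=None):
    s=readout.get_state();M=rot(s['tcp_rot']);p=np.array(s['ee_pos'])
    t=dock(dock_p,(*xy,p[2] if z is None else z)); d=M.T@(t-p)*1000
    a=np.arctan2(M[1,0],M[0,0]); w=dock_p[2]-np.pi/2
    t=np.degrees((w-a+np.pi)%(2*np.pi)-np.pi)
    print('t',round(s['time'],2),'pos',p.round(4),'F',np.round(s['wrist_force'],1),'open',round(s['opening'],4),'tool shift',d.round(1),'turn about tool z',round(-t,1))
E
python3 -c "
from go import *
delta([.5929,.0196,-.5554],(0,.028),.16)"
```

```text
t 2.25 pos [ 0.5578 -0.053   0.2224] F [ 1.3 -1.2 -0.3] open 0.0427 tool shift [-108.2    7.9   62.5] turn about tool z 0.4
```

Emit:
jog_arm(
  plan=[0, -50, 4, 0, 0, 0, -100, 7, 30, 0, 0, -107, 8, 60, 0, 0, -107, 8, 60, 0],
)

```text
time: 2.75
ee_pos: [0.6037, 0.0416, 0.1587]
tcp_rot: [-0.002, -0.49, 0.872, 0.001]
wrist_force: [-0.2, -0.4, 0.5]
opening: 0.0431
```

```bash
cat > look.py <<'E'
from bench import readout, imaging, finder
from go import *
import cv2,sys
x0=[.5929,.0196,-.5554]; obs=[];names=[]
s=readout.get_state();p=imaging.snapshot('wrist')
M=np.eye(4);M[:3,:3]=rot(s['tcp_rot']);M[:3,3]=s['ee_pos']
T=np.linalg.inv(M@np.array(p['T_tool_cam']));K=np.array(p['camera_matrix'])
for q in PTS:
    for d in finder.mark_of(p,q)[:2]:
        u=np.array(d['uv']);print(q,u.round(),round(d['confidence'],2),'pred',proj(K,T,dock(x0,PTS[q])).round())
        if np.linalg.norm(u-proj(K,T,dock(x0,PTS[q])))<40: obs.append((K,T,PTS[q],u));names.append(q)
a=p['frame'].copy()
x=x0
if len(obs)>1:
    x,res=fit(obs,x0);print(x.round(4),np.degrees(x[2]),res.round(1).tolist());delta(x,(0,.028),.16)
for v in [*PTS.values(),(.034,.0215,.045),(.034,-.0215,.045),(-.036,.02,.07),(-.036,-.02,.07),(.02,.04,.06),(.02,.072,.06),(-.02,.04,.06),(-.02,.072,.06)]:
    cv2.circle(a,tuple(int(i) for i in proj(K,T,dock(x,v))),3,(0,255,0),-1)
cv2.imwrite(sys.argv[1],a)
E
python3 look.py pics/w1.png
```

```text
lane [312. 202.] 0.65 pred [307. 201.]
plate_end [312. 157.] 0.71 pred [308. 157.]
ejector_top [238. 205.] 0.88 pred [231. 208.]
die [310. 268.] 0.91 pred [304. 267.]
[ 0.5908  0.0161 -0.5552] -31.81019727401758 [[0.1, -0.5], [2.0, -0.2], [-0.9, 2.6], [-0.8, -1.3]]
t 3.0 pos [0.6063 0.0397 0.1631] F [ 0.7 -0.8  0.3] open 0.0426 tool shift [0.3 0.7 3.1] turn about tool z 0.3
```

View pics/w1.png

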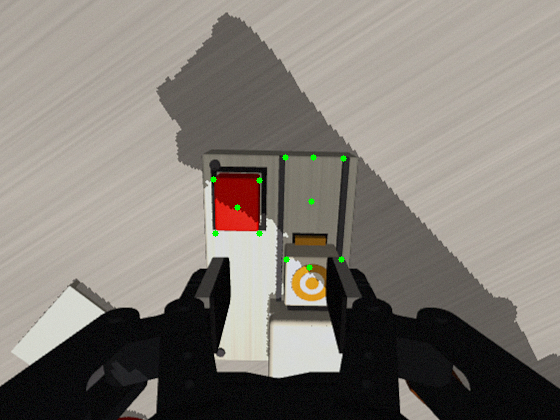

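The wrist view puts the key at (238,203) and the lane at (312,202), with the jaws aligned to within 1 mm. I'm descending.

Emit:
jog_arm(
  plan=[0, 0, 1, 30, 0, 0, 0, 1, 60, 0, 0, 0, 1, 85, 0, 0, 0, 1, 85, 0, 0, 0, 1, 85, 0],
)

```text
time: 3.62
ee_pos: [0.6057, 0.0411, 0.0781]
tcp_rot: [0.001, -0.489, 0.872, -0.001]
wrist_force: [-0.5, 0.6, 1.3]
opening: 0.0423
```

```bash
python3 look.py pics/w2.png; python3 -c "
from go import *
delta([.5908,.0161,-.5552],(0,.028),.055)"
```

```text
lane [327. 241.] 0.72 pred [320. 241.]
plate_end [330. 179.] 0.96 pred [322. 181.]
ejector_top [217. 250.] 0.93 pred [213. 255.]
die [321. 328.] 0.79 pred [316. 329.]
[ 0.592   0.0161 -0.5763] -33.02169515953338 [[-1.0, -1.5], [0.1, 0.3], [2.4, 0.9], [-1.0, -0.3]]
t 3.88 pos [0.6052 0.0415 0.0774] F [-0.4  0.6  0.7] open 0.0427 tool shift [  0.5  -2.8 -82.6] turn about tool z 1.6
t 3.88 pos [0.6052 0.0415 0.0774] F [-0.4  0.6  0.7] open 0.0427 tool shift [ 1.2 -1.  22.4] turn about tool z 0.4
```

View pics/w2.png

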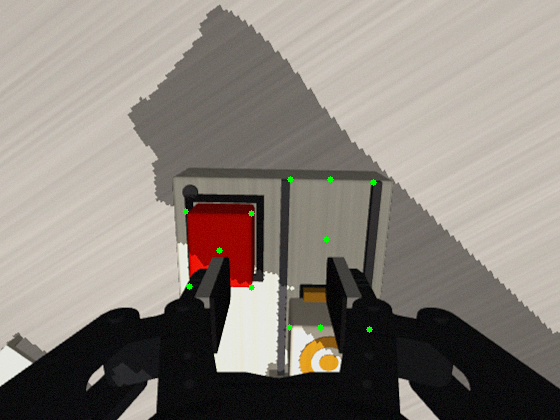

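The key is centred at (220,247) and the lane is to the right. The left finger is over the key and the right finger over the lane. I'm lowering to touch.

Emit:
jog_arm(
  plan=[0, 1, -1, 6, 0, 0, 1, -1, 12, 0, 0, 1, -1, 17, 0, 0, 1, -1, 19, 0, 0, 1, -1, 19, 0],
)

```text
time: 4.5
ee_pos: [0.6048, 0.0401, 0.0571]
tcp_rot: [-0.0, -0.489, 0.872, 0.0]
wrist_force: [0.7, 0.0, 0.3]
opening: 0.0427
```

Emit:
jog_arm(
  plan=[0, 0, 0, 1, 0, 0, 0, 0, 2, 0, 0, 0, 0, 3, 0, 0, 0, 0, 4, 0, 0, 0, 0, 4, 0],
)

```text
time: 5.12
ee_pos: [0.605, 0.0401, 0.0534]
tcp_rot: [0.0, -0.489, 0.872, -0.0]
wrist_force: [-2.5, 0.6, 3.4]
opening: 0.0429
```

Emit:
jog_arm(
  plan=[0, 0, 0, 2, 0, 0, 0, 0, 4, 0, 0, 0, 0, 6, 0, 0, 0, 0, 8, 0, 0, 0, 0, 8, 0],
)

```text
time: 5.75
ee_pos: [0.6053, 0.0403, 0.0469]
tcp_rot: [0.0, -0.49, 0.872, -0.0]
wrist_force: [-6.0, -1.0, 13.6]
opening: 0.0424
```

```bash
python3 look.py pics/w3.png; python3 - <<'E'
from bench import imaging
import cv2,numpy as np
f=[cv2.resize(imaging.snapshot(n)['frame'][r:r+90,c:c+110],None,fx=3.6,fy=3.6,interpolation=cv2.INTER_CUBIC) for n,r,c in [('scene',200,250),('top',130,195)]]
w=cv2.imread('pics/w3.png')[120:,100:500]
cv2.imwrite('pics/m3.png',np.vstack([cv2.copyMakeBorder(w,0,0,0,792-w.shape[1],cv2.BORDER_CONSTANT),np.hstack(f)])[:600] if 0 else cv2.resize(np.vstack([np.hstack(f),cv2.copyMakeBorder(w,0,0,0,792-w.shape[1],cv2.BORDER_CONSTANT)]),(750,590)))
E
```

```text
lane [334. 264.] 0.87 pred [325. 265.]
plate_end [338. 191.] 0.78 pred [329. 194.]
plate_end [333. 266.] 0.49 pred [329. 194.]
ejector_top [329. 324.] 0.23 pred [197. 284.]
die [330. 326.] 0.88 pred [321. 365.]
[ 0.5918  0.0157 -0.558 ] -31.97361807008994 [[0.0, -0.9], [-0.0, 0.7]]
t 6.0 pos [0.6052 0.0402 0.047 ] F [-5.3  0.1 14.2] open 0.0425 tool shift [-1.00e-01 -1.70e+00 -1.13e+02] turn about tool z 0.6
```

View pics/m3.png

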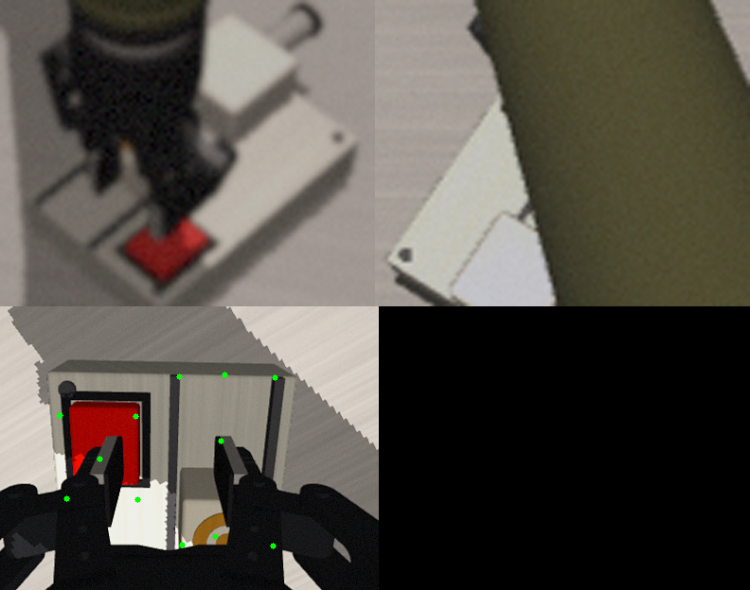

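The die has left its seat: its centre mark moved from about (321,365) to (330,326), roughly 34 mm behind lane, where the lane finger stands. I'm pressing the key a bit further, onto its stop.

Emit:
jog_arm(
  plan=[0, 0, 0, 1, 0, 0, 0, 0, 2, 0, 0, 0, 0, 3, 0, 0, 0, 0, 3, 0, 0, 0, 0, 3, 0],
)

```text
time: 6.72
ee_pos: [0.6055, 0.0404, 0.0465]
tcp_rot: [0.0, -0.49, 0.872, -0.001]
wrist_force: [-10.8, -1.9, 28.6]
opening: 0.0426
```

The key is on its stop: force rose to 29 N with almost no travel. I'm easing off slightly and checking for rest.

Emit:
jog_arm(
  plan=[0, 0, 0, -1, 0, 0, 0, 0, -1.5, 0, 0, 0, 0, -1.5, 0, 0, 0, 0, -1.5, 0],
)

```text
time: 7.22
ee_pos: [0.6054, 0.0403, 0.0467]
tcp_rot: [0.0, -0.49, 0.872, -0.001]
wrist_force: [-7.5, -1.1, 19.9]
opening: 0.0426
```

```bash
python3 look.py pics/w4.png; python3 - <<'E'
from bench import readout,imaging,finder
import cv2
for i in range(2):
    p=imaging.snapshot('wrist');print([d['uv'].round(1) if hasattr(d['uv'],'round') else d['uv'] for d in finder.mark_of(p,'die')[:1]],readout.get_state()['wrist_force'])
E
```

```text
lane [334. 266.] 0.77 pred [326. 265.]
plate_end [338. 194.] 0.66 pred [329. 195.]
ejector_top [207. 269.] 0.84 pred [197. 285.]
die [331. 324.] 0.91 pred [321. 366.]
[ 0.5915  0.0163 -0.6655] -38.13057228225198 [[-0.6, -1.1], [7.2, -0.1], [-1.6, 1.3]]
t 7.47 pos [0.6054 0.0404 0.0467] F [-9.  -0.9 20.1] open 0.0429 tool shift [-1.000e-01 -4.100e+00 -1.132e+02] turn about tool z 6.8
[[330.5, 323.6]] [-8.63698218 -1.59773047 21.02685297]
[[330.8, 326.4]] [-7.37450496 -0.21980058 20.3144898 ]
```

View pics/w4.png

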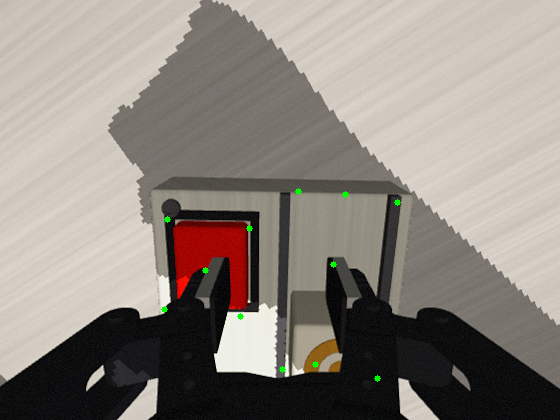

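The view shows the key down, the lane finger in place, and the die's lower front edge at row 291. That is about 12 mm behind lane, at the finger's rear edge, and the die is still.

```bash
python3 -c "
from bench import job
print(job.close_job())"
```

```text
the job is handed in; nothing more can be done
None
```

I pressed the red key down with one fingertip. The spring pushed the white die out, and the other finger, already standing in the lane, stopped it on the plate. I handed the job in at about 7.6 s, with the arm still holding that pose.

**Key:** it is on its stop. A further 3 mm of commanded press moved the finger only about 0.5 mm while the force rose from 14 to 29 N. I then eased off to about 20 N for the hold.

**Die:** it is out of its seat. Its front edge is about 12 mm behind lane, right where the lane finger's rear edge should be. Its image mark stayed within about 3 pixels over the last three pictures, so it appears to be at rest.

**Checks that disagreed or were weak:**
- In the last picture the dock fit was off: it gave a yaw of -38° instead of -32°, with a 7-pixel error on the plate end. The key had moved down from the height the fit assumes, so I disregarded it.
- The wrist force showed a sideways part of about -8 N along x that grew with the press. I did not find its cause.
- Contact between the finger and the die was judged from its position in the image, not measured directly.

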